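Start the watering timer against the planter-rail stop

TASK

Either the dibber or the hand fork is lying in the way in front of the upright steel stop: lay that tool flat and lengthwise inside the green tool tray and let go of it, leaving the other tool where it lies. Then set the loose watering timer on the deck in front of the stop, with its flat back end squarely against the middle of the rubber facing, and only then push its red button fully in, bracing the timer against the stop, and hold it in for about a second. Let the button out and leave the timer standing square against the stop, without disturbing the pots, the spray bottle or the red lever lock.

Things in the scene. Friction and masses are not known exactly. Their poses are not given: they have to be found in the camera images.
- rail: powder-coated grey steel planter rail, fixed: a flat deck 380 x 900 mm (x by y), everything stands on it; origin at the centre of the deck's top surface, about 16 mm above the table; x points away from the robot to the balcony railing, z up
- stop: fixed steel upright with a 4 mm dark rubber facing, 90 mm wide (y), 50 mm high; origin at the middle of the front face's lower edge, at deck height; its -x axis points out of the front face, into the free space (the bay, towards the robot), +x to the foot behind (52 mm). A red lever lock stands behind the upright, its lever top 37 mm above the deck
- lock_lever (a joint): red lever of the lever lock behind the stop, 0 = locked (as at the start), grows to 1.2 rad as it swings open; turns easily if knocked; leave it locked
- lever_end (a point): top of the free end of the red lever, 50 mm to the +y side of its pivot
- tray: tool tray, fixed: a low green rim on the deck, inside 220 mm (x) by 110 mm (y), rim 12 mm high and 3 mm thick, its floor is the deck itself; origin at the centre at deck level; x along its length
- timer: loose battery watering timer, a grey box 90 mm (x) x 50 mm (y) x 42 mm (z), about 0.2 kg, slides easily on the deck; origin at the centre of its underside. +x is its plain flat back end, -x the end with the red button; a green display and a blue disc are on top, the blue disc nearer the button
- timer_back (a point): centre of the timer's flat back end (45 mm along +x from the timer's centre, 21 mm above its underside)
- timer_button (a joint): red push button of the timer: 0 = out, 0.006 m = fully in, pressed along the timer's +x; a spring pushes it back out (about 1.5 N to start, 5.6 N fully in)
- button_face (a point): centre of the button's outer face; round, 24 mm across, standing 13 mm proud of the timer's end when out (7 mm when fully in), axis 23 mm above the timer's underside, moves with the button
- dibber: loose wooden T-handled dibber lying flat, 170 mm long (x, handle end at -85, point at +85), round shaft 26 mm thick from x = -75 to +30 mm then tapering to the point, crossbar 70 mm long (y) and 26 mm thick at x = -72; origin at mid-length, at its underside; about 0.09 kg
- dibber_grip (a point): point on the dibber's shaft axis near its balance point, 13 mm above its underside, good to grip across the shaft
- fork: loose steel hand fork lying flat, 170 mm long (x), dark wooden round handle 26 mm thick from x = -85 to +10 mm, three steel tines 62 mm wide (y) and 10 mm thick from x = +25 to +85; origin at mid-length, at its underside; about 0.14 kg
- fork_grip (a point): point on the axis of the fork's handle near its front end, 13 mm above its underside, good to grip across the handle
- pot_a: loose white ceramic pot with a small plant, 104 mm across, 100 mm high, plant to about 140 mm; origin at the centre of its underside; leave alone
- pot_b: another white ceramic pot, same size; leave alone
- bottle: loose orange plastic spray bottle, 68 mm across, 176 mm high with its white head reaching 50 mm to its -x; origin at the centre of its underside; leave alone
Not all that is in view belongs to the job. Leave any purple or yellow look-alike of the timer alone.

How it is judged:
By the outcome, as a careful person would: the job done as asked, in the order asked, and still so for the second after the job is handed in, with the robot touching nothing.
It also fails if it takes over 72 s, if anything falls off the work surface, if the arm or the gripper's body presses on something with over 40 N, if the wrist force passes 120 N, or if a joint passes its speed limit or range.

ROBOT

A 6-joint arm with a two-finger parallel gripper is mounted at the origin on the work surface. World frame = base frame: x ahead of the robot, y to its left, z up, the work surface at z = 0. Lengths are in m, angles in rad, forces in N, time in s.
With the tool pointing down it reaches from about 0.275 to 0.825 m from the base axis. Payload 5.2 kg.
Tool frame: the origin (TCP) lies on the centre line of the jaws, within the pads' length; the fingertips stand 8 mm ahead of it and the grasp point (between the pads) lies 11 mm behind it (robot.tcp_to_tips is the distance from the TCP to the fingertips, in m); z points along the fingers, y is the line along which they close (so a half turn about z gives the same grasp; the last joint's range is limited). The gripper opens to 93 mm and grips with 3 to 60 N. Pads are 15 mm wide; open, the fingers measure 128 mm over their backs; the gripper's body (75 mm by 188 mm) begins 65 mm behind the grasp point.
Start: joints at [1.006, 0.259, 1.535, -0, 1.348, -0.203], TCP at [0.195, 0.514, 0.227] pointing down, gripper open.
Joint ranges: [-3.14, 3.14], [-0.91, 2.08], [0.19, 2.58], [-1.22, 4.36], [0.22, 2.71], [-3.12, 3.12]. Speed limits (rad/s): [2.57, 2.57, 3.14, 3.14, 3.14, 3.14].

INTERFACE

Orientations are given as a unit quaternion [x, y, z, w].
In Python, from cell import status, snapshot, get_calibration, ticket, spotter, robot gives the robot as it stands.
- The arm moves only by the shell command python3 -m pendant 'ROWS' [FORCE]. ROWS is JSON, a list of rows, each a list of 7 numbers: the turn, a rotation vector about the world's x, y, z as a fraction of full scale, then the shift along the world's x, y, z as a fraction of full scale, then the closure in counts, from 0 (fully open) to 255 (shut). In form: [[wx, wy, wz, tx, ty, tz, gripper], ...]. A call has 1 to 20 rows; each row is the pose to reach, as a shift and turn from the pose commanded when the call began; what a row does not reach only later rows make up. Full scale, the value 1, is 12 cm for a shift and 2 rad for a turn. A row lasts 1/12 s, in which the tool goes at most 41.7 mm and 7.16 degrees, less where a joint would pass 70% of its speed; a pose out of reach is approached as far as the arm can. A call with a number of a shift or a turn outside -1 to 1 is refused whole. A call with a gripper value outside its range is refused whole. The fingers move at their own pace and stop on an object; FORCE is the grip in N (left out, the last holds). Time passes only in rows, so rows that repeat a pose let the fingers close. It gives the time, the measured TCP pose, the force, the opening and the grip force at its end, in the units of the state.
- status.sense(): the state, without advancing time (a new reading comes with each control period).
- snapshot(name): name is "side" or "top" or "wrist"; returns (picture, depth): 384x512x3 uint8, red, green, blue; 384x512 float32, m along the optical axis (not along the pixel's ray), 0 where there is no reading.
- get_calibration(name): a dict with "camera_matrix" (3x3 intrinsics, pixels), "k1" (the pictures are not rectified: a ray, as slopes to the right and down, at radius r is drawn at 1 + k1 r^2 times it, then the intrinsics apply), "view" (4x4, takes a point from world to camera coordinates); the wrist camera has in their place "T_tool_cam" (4x4, takes a point from camera to tool coordinates, whose origin is the TCP and whose axes are the flange's). Camera axes: x right, y up, looking along -z (the intrinsics and any distortion apply to the point x, -y, -z); pixel columns grow to the right and rows downward; lengths in m; the calibration is good to about 2 mm. A picture is of the moment at which its call begins: read the wrist's pose just before it. get_calibration takes no time and is no camera call.
- ticket.close_job(): hands the job in; it is judged then, once.
Trained networks look in the newest picture that a camera, given by its name, has taken for a name from the list of things; names that differ only in an ending like _2 or _b are one class to them, and where a whole thing is asked for, a point or a joint stands for the part that bears it (a point fixed in the world has none). Each returns a list of dicts, best first, with "confidence" (0 to 1); they miss things now and then, are a little off and sometimes report something else, mostly with a low value. They report only what shows in the picture. A call takes as long as a camera call. They do not tell look-alikes from the thing itself.
- spotter.outline_of(target, camera): "mask" (384x512 bool, what is visible of it) and "extent" ([centre column, centre row, width, height] in pixels, round what is visible of it).
The state is a dict: "clock": time; "qpos": joint angles; "qd": joint speeds; "tau": joint torques, N m; "tool_pos": TCP position; "ee_rot": TCP orientation; "wrist_force": force on the tool from outside, world axes, zero at the start; "ft_torque": the same for the moment, N m; "grip_width": finger opening in m; "gripper_force": force on a finger pad.
Only numpy, scipy, OpenCV 4.12 (cv2) and the standard library are available. Lean on these libraries where they do the work, as an engineer would, in place of code of your own. Each camera call takes 0.05 s, during which the arm holds its last target. There are 200 camera calls.

## Working session

There is one attempt and no reset: what is moved stays moved. The work goes in short steps, Python scripts to look and compute and a shell command to move; the robot and the scene stay as the last step left them, time stands still between calls to the robot, and variables do not carry over. Pictures are saved under pics/ and viewed, at most 10 in all, crops included, and the job is handed in when it is done.

```bash
mkdir -p pics; ls; cat > h.py <<'E'
import numpy as np, cv2
from cell import status, snapshot, get_calibration, spotter
from scipy.spatial.transform import Rotation as R
def cam2world(name):
    c=get_calibration(name)
    if name=="wrist":
        s=status.sense(); T=np.eye(4); T[:3,:3]=R.from_quat(s["ee_rot"]).as_matrix(); T[:3,3]=s["tool_pos"]
        return c, T@np.array(c["T_tool_cam"])
    return c, np.linalg.inv(np.array(c["view"]))
def cloud(name, save=None):
    """returns img, HxWx3 world points (nan where no depth)"""
    c,T=cam2world(name); img,d=snapshot(name)
    if save: cv2.imwrite("pics/"+save, img[:,:,::-1])
    v,u=np.mgrid[:384,:512].astype(np.float64)
    K=np.array(c["camera_matrix"]); k=c["k1"]
    xy=cv2.undistortPoints(np.stack([u.ravel(),v.ravel()],1)[:,None],K,np.array([k,0,0,0.]))[:,0].reshape(384,512,2)
    d=np.where(d>0,d,np.nan)
    P=np.stack([xy[...,0]*d,-xy[...,1]*d,-d],-1)
    return img, P@T[:3,:3].T+T[:3,3]
E
python3 - <<'E'
from h import *
s=status.sense();print(s["clock"],s["tool_pos"],s["ee_rot"])
out=[]
for n in["top","side"]:
    img,P=cloud(n,n+"1.png");np.savez(n+"1.npz",img=img,P=P)
    for t in["timer","dibber","fork","stop","tray","pot_a","bottle","lock_lever","rail"]:
        for r in spotter.outline_of(t,n):
            m=r["mask"];p=P[m]; p=p[~np.isnan(p[:,0])]
            print(n,t,round(r["confidence"],2),np.round(r["extent"]),np.round(np.median(p,0),3) if len(p) else 0,np.round(np.percentile(p,97,axis=0),3) if len(p) else 0)
E
```

```text
pics
0.0 [0.19437028 0.51394108 0.22583978] [ 1.79920727e-01  9.83680703e-01 -8.37698492e-04 -3.24752913e-04]
top timer 0.93 [171. 281.  26.  30.] [0.247 0.317 0.041] [0.292 0.355 0.048]
top timer 0.73 [112. 275.  31.  30.] [0.263 0.511 0.039] [0.304 0.554 0.047]
top timer 0.63 [178. 190.  35.  18.] [0.542 0.293 0.057] [0.568 0.342 0.063]
top dibber 0.88 [260. 179.  49.  23.] [0.594 0.006 0.039] [0.613 0.103 0.046]
top fork 0.71 [259. 223.  49.  22.] [0.447 0.023 0.033] [0.467 0.104 0.045]
top stop 0.61 [251. 141.  26.  18.] [0.717 0.053 0.048] [0.739 0.096 0.068]
top stop 0.49 [362. 143.  32.  35.] [ 0.682 -0.303  0.127] [ 0.732 -0.265  0.156]
top tray 0.95 [346. 201.  70.  38.] [ 0.518 -0.258  0.016] [ 0.574 -0.151  0.029]
top tray 0.22 [364. 145.  29.  34.] [ 0.682 -0.306  0.124] [ 0.734 -0.266  0.155]
top pot_a 0.96 [362. 144.  28.  35.] [ 0.682 -0.305  0.13 ] [ 0.733 -0.266  0.156]
top pot_a 0.78 [313. 139.  31.  28.] [ 0.696 -0.139  0.132] [ 0.741 -0.099  0.154]
top bottle 0.64 [209. 139.  24.  29.] [0.698 0.189 0.125] [0.734 0.225 0.194]
top rail 0.73 [257. 160. 509. 176.] [0.
[... 457 characters left out ...]
9.  39.  41.] [0.444 0.015 0.03 ] [0.465 0.102 0.043]
side stop 0.84 [301. 177.  27.  24.] [0.694 0.048 0.045] [0.749 0.096 0.067]
side tray 0.96 [327. 264.  78.  70.] [ 0.518 -0.265  0.017] [ 0.577 -0.15   0.028]
side pot_a 0.86 [384. 230.  41.  45.] [ 0.664 -0.321  0.116] [ 0.717 -0.273  0.153]
side pot_a 0.84 [346. 200.  31.  46.] [ 0.68  -0.16   0.115] [ 0.733 -0.105  0.152]
side bottle 0.89 [276. 143.  20.  45.] [0.697 0.179 0.111] [0.728 0.203 0.192]
side lock_lever 0.55 [304. 167.  15.  13.] [0.726 0.072 0.051] [0.769 0.116 0.061]
side rail 0.85 [341. 207. 342. 349.] [ 0.627 -0.086  0.016] [0.902 0.78  0.13 ]
side rail 0.68 [228. 161.  25.  21.] [0.534 0.285 0.055] [0.567 0.337 0.061]
```

```bash
python3 - <<'E'
import cv2,numpy as np
a=cv2.imread("pics/top1.png");b=cv2.imread("pics/side1.png")
cv2.imwrite("pics/t1.png",cv2.resize(a,(800,600),interpolation=cv2.INTER_CUBIC))
cv2.imwrite("pics/s1.png",cv2.resize(b,(800,600),interpolation=cv2.INTER_CUBIC))
E
```

```text
(no output)
```

View pics/t1.png

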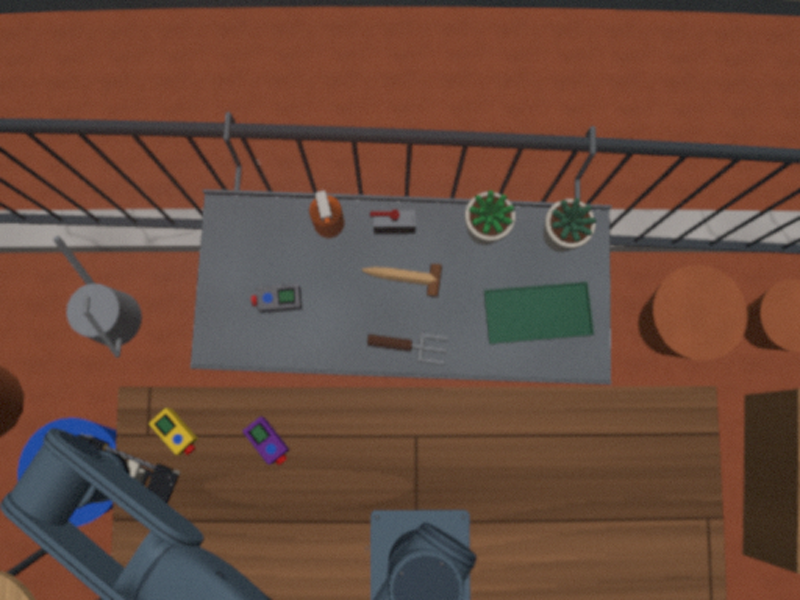

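View pics/s1.png

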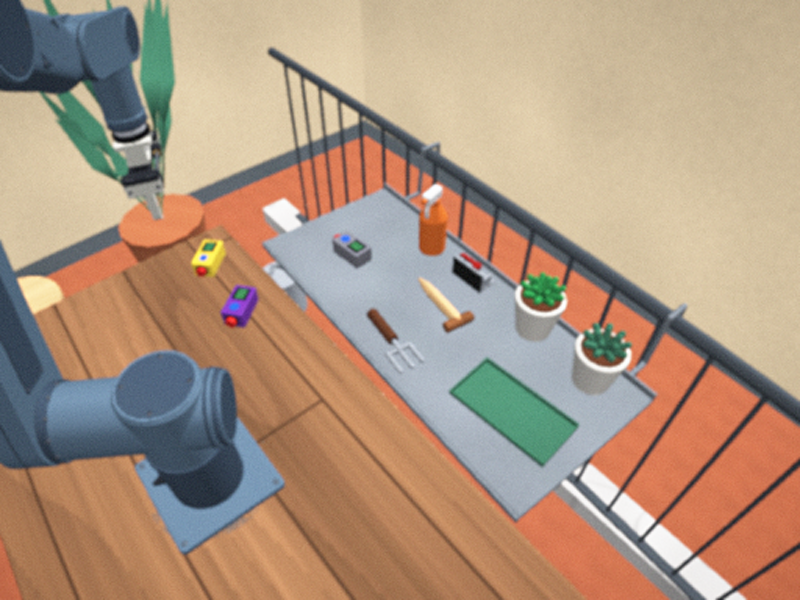

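The top picture shows the dibber (~400,277) lying in front of the stop (395,222), so the dibber is the one to move. The fork is at (405,345), nearer the robot and clear of the bay. The grey timer is at (278,298) with its button toward +y, and the tray is at (538,312). The side view agrees. I'll move in for a wrist view.

```bash
python3 -m pendant '[[0,0,-0.3,0.5,-1,1,0],[0,0,-0.605,1,-1,1,0],[0,0,-0.605,1,-1,1,0],[0,0,-0.605,1,-1,1,0],[0,0,-0.605,1,-1,1,0],[0,0,-0.605,1,-1,1,0],[0,0,-0.605,1,-1,1,0],[0,0,-0.605,1,-1,1,0],[0,0,-0.605,1,-1,1,0],[0,0,-0.605,1,-1,1,0]]'
python3 -m pendant '[[0,0,0,1,-1,0,0],[0,0,0,1,-1,0,0],[0,0,0,1,-1,0,0],[0,0,0,1,-1,0,0],[0,0,0,1,-1,0,0]]'
python3 - <<'E'
from h import *
s=status.sense();print(s["clock"],s["tool_pos"],s["ee_rot"],s["qpos"])
img,P=cloud("wrist","w1.png");np.savez("w1.npz",img=img,P=P)
for t in["timer","dibber","fork","stop"]:
    for r in spotter.outline_of(t,"wrist"):
        p=P[r["mask"]];p=p[~np.isnan(p[:,0])];print(t,r["confidence"],r["extent"],np.median(p,0))
print(P[0,0],P[0,-1],P[-1,0],P[-1,-1])
E
```

```text
clock: 1.83
tool_pos: [0.3148, 0.3942, 0.3468]
ee_rot: [0.71, 0.704, 0.0, 0.0]
wrist_force: [0.1, 0.0, 0.6]
grip_width: 0.0929
gripper_force: 0.0
clock: 2.25
tool_pos: [0.439, 0.2697, 0.346]
ee_rot: [0.71, 0.705, -0.0, 0.002]
wrist_force: [-0.4, -0.3, -0.6]
grip_width: 0.0931
gripper_force: 0.0
2.25 [0.43898222 0.26969802 0.34603581] [ 7.09511283e-01  7.04692276e-01 -4.88445905e-04  1.51532141e-03] [ 0.33641903  0.14188172  1.39526949 -0.0031575   1.60401666  0.34312862]
timer 0.88 [123.1, 121.3, 67.4, 67.8] [0.25305103 0.32177697 0.04214789]
timer 0.76 [327.0, 135.3, 42.6, 75.5] [0.54207489 0.30312656 0.05823237]
timer 0.63 [118.8, 9.9, 42.8, 19.9] [0.25382118 0.48076584 0.03302352]
dibber 0.85 [339.4, 301.6, 42.2, 64.5] [ 0.58640632 -0.02270643  0.04015113]
fork 0.9 [256.2, 292.5, 34.8, 85.3] [ 0.45213613 -0.00202007  0.02675006]
stop 0.93 [415.4, 263.5, 19.6, 21.0] [0.7064351  0.09684993 0.03717102]
stop 0.62 [326.8, 134.7, 44.5, 78.5] [0.54206324 0.30316664 0.05818776]
[ 4.59754181e-02  5.16669178e-01 -2.01374784e-04] [ 1.43871089  0.76532168 -0.74902368] [0.39217492 0.29312922 0.46212484] [0.48617375 0.29356394 0.46330096]
```

View pics/w1.png

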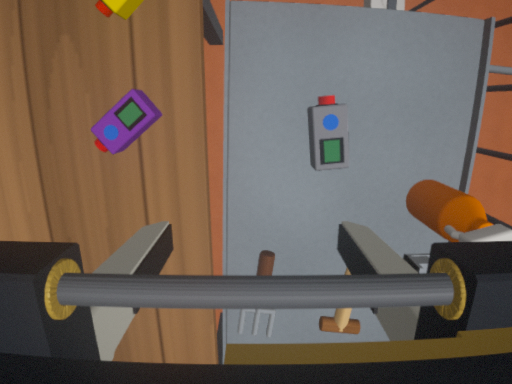

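The timer is clear at (328,135), button end toward +y. The camera looks toward +y, so I'll go to the far side to see the dibber and the stop.

```bash
python3 -m pendant '[[0,0,0,0.5,-1,0,0],[0,0,0,0.5,-1,0,0],[0,0,0,0.5,-1,0,0],[0,0,0,0.5,-1,0,0]]' | head -2
python3 -m pendant '[[0,0,0,0.3,-1,0,0],[0,0,0,0.3,-1,0,0],[0,0,0,0.3,-1,0,0],[0,0,0,0.3,-1,0,0]]' | head -2
python3 -m pendant '[[0,0,0,0.2,-1,0,0],[0,0,0,0.2,-1,0,0],[0,0,0,0.2,-1,0,0],[0,0,0,0.2,-1,0,0]]' | head -2
python3 -m pendant '[[0,0,0,0,-0.5,0,0],[0,0,0,0,-0.5,0,0],[0,0,0,0,-0.5,0,0],[0,0,0,0,-0.5,0,0]]' | head -2
cat > an.py <<'E'
from h import *
def fit(p):
    r=cv2.minAreaRect((p[:,:2]*1000).astype(np.float32)); return np.round(r[0],1),np.round(r[1],1),round(r[2],1)
E
python3 - <<'E'
from an import *
s=status.sense();print(s["clock"],s["tool_pos"],s["ee_rot"],s["qpos"])
img,P=cloud("wrist","w2.png");np.savez("w2.npz",img=img,P=P)
for t in["dibber","fork","stop","lock_lever","tray","bottle","pot_a"]:
    for r in spotter.outline_of(t,"wrist")[:2]:
        m=cv2.erode(r["mask"].astype(np.uint8),np.ones((3,3)))>0
        np.save("m_%s.npy"%t,r["mask"]) 
        p=P[m];p=p[~np.isnan(p[:,0])];
        if len(p)>9: print(t,round(r["confidence"],2),np.round(r["extent"]),np.round(np.median(p,0),3),fit(p))
E
```

```text
clock: 2.83
tool_pos: [0.496, 0.1516, 0.3465]
clock: 3.17
tool_pos: [0.532, 0.0298, 0.3462]
clock: 3.5
tool_pos: [0.5555, -0.0897, 0.3459]
clock: 3.83
tool_pos: [0.5548, -0.1441, 0.3465]
3.8333 [ 0.55476301 -0.14405472  0.34653889] [ 7.07418482e-01  7.06794688e-01  3.38747938e-04 -4.95424964e-04] [-4.49213481e-01  2.52922521e-01  1.25589039e+00  9.68656019e-04
  1.63349117e+00 -4.48270958e-01]
dibber 0.67 [277.  45.  53.  89.] [ 0.594 -0.007  0.041] (array([594.3,  14. ]), array([116.4,  67.4]), 81.8)
fork 0.78 [175.  50.  43.  99.] [0.449 0.011 0.032] (array([445.5,   9.4]), array([129.2,  59.1]), 82.6)
stop 0.61 [372.  27.  41.  54.] [0.716 0.04  0.046] (array([718.8,  42.9]), array([53.1, 71.2]), 0.6)
lock_lever 0.65 [383.  12.  17.  21.] [0.727 0.054 0.053] (array([727.9,  55.3]), array([27.1, 18.2]), 59.2)
tray 0.71 [231. 214.  87. 124.] [ 0.517 -0.238  0.017] (array([ 517. , -247.5]), array([116.3, 209.9]), 4.4)
pot_a 0.61 [345. 281.  68.  89.] [ 0.665 -0.286  0.116] (array([ 675.3, -316.2]), array([ 52.7, 101.6]), 23.2)
pot_a 0.59 [376. 167.  92.  85.] [ 0.695 -0.137  0.137] (array([ 703.8, -142.9]), array([98.6, 98.5]), 22.0)
```

View pics/w2.png

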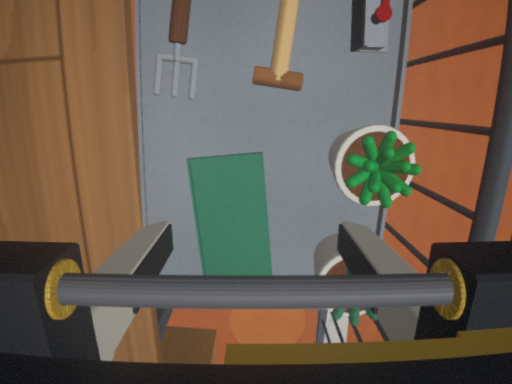

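```bash
python3 - <<'E'
from an import *
def line(p): # centroid & direction
    c=p[:,:2].mean(0);u,s,v=np.linalg.svd(p[:,:2]-c);return c,np.degrees(np.arctan2(v[0,1],v[0,0]))
for n in["w2","top1","side1","w1"]:
    d=np.load(n+".npz");img=d["img"];P=d["P"];hsv=cv2.cvtColor(img,cv2.COLOR_RGB2HSV).astype(int)
    z=P[...,2]; H,S,V=hsv[...,0],hsv[...,1],hsv[...,2]
    box=lambda x0,x1,y0,y1,z0,z1:(P[...,0]>x0)&(P[...,0]<x1)&(P[...,1]>y0)&(P[...,1]<y1)&(z>z0)&(z<z1)
    print("==",n)
    m=box(.53,.65,-.1,.12,.027,.06)&(S>60); p=P[m]
    if len(p)>10:
        ax=p[p[:,1]>-.03]; 
        print("dib",len(p),p.min(0),p.max(0),"shaft",line(ax) if len(ax)>5 else 0, "zmax",np.percentile(p[:,2],95)); print(fit(p))
    m=box(.42,.63,-.42,-.1,.0,.04)&(H>60)&(H<90)&(S>60); p=P[m]
    if len(p)>10: print("tray",len(p),fit(p))
    m=box(.66,.78,-.03,.13,.060,.075); p=P[m]
    if len(p)>10: print("stop",len(p),fit(p),p.min(0),p.max(0))
    m=box(.66,.72,-.03,.13,.024,.058); p=P[m]
    if len(p)>10: print("face",len(p),line(p),np.percentile(p,[5,50,95],axis=0).round(4).tolist())
    m=box(.48,.62,.2,.40,.048,.07); p=P[m]
    if len(p)>10: print("timer",len(p),fit(p),np.median(p,0)); 
    mb=m&(H>105)&(H<130)&(S>120);mg=m&(H>40)&(H<90)&(S>80)
    if mb.sum()>2: print("blue",P[mb].mean(0),"green",P[mg].mean(0))
    m=box(.48,.62,.2,.45,.02,.08)&((H<8)|(H>172))&(S>130)
    if m.sum()>2: print("red",P[m].mean(0))
    m=box(.3,.9,-.1,.4,0,.03)&(S<50); print("deckz",np.nanmedian(P[m][:,2]))
E
```

```text
== w2
dib 2139 [ 0.55309222 -0.04749203  0.02964697] [0.62185459 0.07048037 0.0444997 ] shaft (array([0.59284313, 0.01503539]), np.float64(-102.53007934842955)) zmax 0.04291877286416439
(array([594.1,  13.9]), array([117.6,  68.7]), 82.0)
tray 8793 (array([ 516.6, -248.8]), array([118.7, 212.1]), 4.8)
stop 421 (array([698.2,  36. ]), array([11.4, 57.6]), 0.3) [0.69241519 0.00719859 0.06017663] [0.70393254 0.06479213 0.06913713]
face 530 (array([0.69947992, 0.03629852]), np.float64(-86.73073257285323)) [[0.6927, 0.0084, 0.0253], [0.6936, 0.0379, 0.0429], [0.7191, 0.0666, 0.0561]]
deckz 0.016321153978578334
== top1
dib 408 [ 0.55142543 -0.04766022  0.02724163] [0.6197095  0.11974506 0.0496475 ] shaft (array([0.59437873, 0.03253329]), np.float64(79.80446302627749)) zmax 0.04541528787273834
(array([583.,  35.]), array([ 67.7, 167.4]), 2.0)
tray 2235 (array([ 517.7, -256.2]), array([115.8, 225. ]), 4.9)
stop 95 (array([696.7,  52.7]), array([86.4, 12.7]), 89.7) [0.69039155 0.00954932 0.06007413] [0.70323838 0.09588243 0.07270262]
face 98 (array([0.69856812, 0.05081309]), np.float64(-89.46
[... 1194 characters left out ...]
8059701 0.04458723] shaft (array([ 0.58491488, -0.01159768]), np.float64(-100.89378426200992)) zmax 0.04289843716871119
(array([593.6,  18.8]), array([122.2,  69.2]), 82.5)
stop 55 (array([696.9,  93.3]), array([10.1, 10.5]), 86.7) [0.69182647 0.08825855 0.06034942] [0.70231039 0.09854117 0.06817509]
face 192 (array([0.70320822, 0.09627703]), np.float64(-0.1890679650751367)) [[0.6922, 0.0918, 0.026], [0.7013, 0.0968, 0.0411], [0.7178, 0.0987, 0.0546]]
timer 2409 (array([545.5, 304.9]), array([ 50.3, 102.8]), 4.6) [0.5440618  0.30184656 0.05838336]
blue [0.54425159 0.32004131 0.05928734] green [0.54791428 0.28022798 0.05929312]
red [0.54024283 0.34924156 0.04910509]
deckz 0.016319915564474374
```

```bash
python3 - <<'E'
from an import *
d=np.load("w2.npz");img=d["img"];P=d["P"];S=cv2.cvtColor(img,cv2.COLOR_RGB2HSV)[...,1].astype(int)
x,y,z=P[...,0],P[...,1],P[...,2]
m=(x>.53)&(x<.65)&(y>-.1)&(y<.12)&(z>.027)&(z<.06)&(S>60);p=P[m]
for lo in(-.005,.0,.01):
    q=p[(p[:,1]>lo)&(p[:,1]<.06)]; mid=[]
    ys=np.arange(lo,.06,.004)
    for a in ys:
        t=q[abs(q[:,1]-a-.002)<.002]
        if len(t)>5: mid.append((a+.002,(t[:,0].min()+t[:,0].max())/2,np.ptp(t[:,0])))
    mid=np.array(mid);f=np.polyfit(mid[:,0],mid[:,1],1);print("shaft x=%.4f y + %.4f"%tuple(f),np.degrees(np.arctan(f[0])),mid[::3].round(4).tolist())
q=p[p[:,1]<-.012];c=cv2.minAreaRect((q[:,:2]*1000).astype(np.float32));print("bar",c)
m=(x>.685)&(x<.697)&(y>-.02)&(y<.12)&(z>.02)&(z<.062);q=P[m];f=np.polyfit(q[:,1],q[:,0],1);print("face",len(q),f,np.degrees(f[0]),q[:,1].min(),q[:,1].max())
d=np.load("w1.npz");P=d["P"];x,y,z=P[...,0],P[...,1],P[...,2]
q=P[(x>.685)&(x<.72)&(y>.0)&(y<.12)&(z>.06)&(z<.07)];print(q.min(0),q.max(0))
E
```

```text
shaft x=0.1485 y + 0.5923 8.447105126116556 [[-0.003, 0.5921, 0.0252], [0.009, 0.5935, 0.025], [0.021, 0.5953, 0.0236], [0.033, 0.5972, 0.0248], [0.045, 0.5986, 0.0245], [0.057, 0.601, 0.0248]]
shaft x=0.1496 y + 0.5921 8.511130394790905 [[0.002, 0.592, 0.0247], [0.014, 0.5941, 0.0238], [0.026, 0.5963, 0.0252], [0.038, 0.5978, 0.0233], [0.05, 0.5999, 0.0248]]
shaft x=0.1571 y + 0.5919 8.929227718822398 [[0.012, 0.5941, 0.0238], [0.024, 0.5953, 0.0234], [0.036, 0.5973, 0.0247], [0.048, 0.5999, 0.0248], [0.06, 0.6009, 0.0248]]
bar ((588.2530517578125, -27.5660400390625), (33.73577117919922, 68.7020034790039), 81.97368621826172)
face 450 [-0.0086308   0.69369431] -0.49450840724449857 0.0074465503032820485 0.07636343595056568
[0.69182647 0.08825855 0.06034942] [0.70231039 0.09854117 0.06817509]
```

```bash
python3 -m pendant '[[0,0,-0.074,0.33,1,-0.5,0],[0,0,-0.074,0.33,1,-0.5,0],[0,0,-0.074,0.33,1,-0.5,0],[0,0,-0.074,0.33,1,-0.5,0],[0,0,-0.074,0.33,1,-0.5,0]]' | head -2
python3 -m pendant '[[0,0,0,0,0.33,-1,0],[0,0,0,0,0.33,-1,0],[0,0,0,0,0.33,-1,0],[0,0,0,0,0.33,-1,0],[0,0,0,0,0.33,-1,0],[0,0,0,0,0.33,-1,0]]'
python3 -m pendant '[[0,0,0,0,0,-0.3,0],[0,0,0,0,0,-0.6,0],[0,0,0,0,0,-0.85,0],[0,0,0,0,0,-1,0],[0,0,0,0,0,-1,0],[0,0,0,0,0,-1,0]]'
python3 - <<'E'
from h import *
s=status.sense();print(s["tool_pos"],R.from_quat(s["ee_rot"]).as_matrix()[:,1])
E
```

```text
clock: 4.65
tool_pos: [0.5937, -0.0215, 0.2841]
clock: 5.15
tool_pos: [0.5957, 0.0127, 0.1691]
ee_rot: [0.758, 0.652, 0.001, 0.001]
wrist_force: [0.1, -0.3, -0.4]
grip_width: 0.0928
gripper_force: 0.0
clock: 5.65
tool_pos: [0.5961, 0.0127, 0.0488]
ee_rot: [0.758, 0.652, 0.001, 0.001]
wrist_force: [-0.5, 0.8, 0.5]
grip_width: 0.0926
gripper_force: 0.0
[0.59612416 0.01267422 0.04882145] [ 0.98877577 -0.1493761   0.00304102]
```

```bash
python3 -m pendant '[[0,0,0,-0.015,0,-0.1,0],[0,0,0,-0.015,0,-0.165,0],[0,0,0,-0.015,0,-0.165,0],[0,0,0,-0.015,0,-0.165,150],[0,0,0,-0.015,0,-0.165,255],[0,0,0,-0.015,0,-0.165,255],[0,0,0,-0.015,0,-0.165,255],[0,0,0,-0.015,0,-0.165,255],[0,0,0,-0.015,0,-0.165,255],[0,0,0,-0.015,0,-0.165,255],[0,0,0,-0.015,0,-0.165,255],[0,0,0,-0.015,0,-0.165,255]]' 20
python3 -m pendant '[[0,0,0,0,0,0.1,255],[0,0,0,0,0,0.3,255],[0,0,0,0,0,0.6,255],[0,0,0,0,0,0.9,255],[0,0,0,0,0,1,255],[0,0,0,0,0,1,255]]'
```

```text
clock: 6.65
tool_pos: [0.5924, 0.014, 0.0268]
ee_rot: [0.758, 0.653, -0.0, -0.0]
wrist_force: [-0.3, -0.1, -0.1]
grip_width: 0.0375
gripper_force: 0.0
clock: 7.15
tool_pos: [0.5952, 0.0136, 0.1522]
ee_rot: [0.758, 0.653, 0.003, 0.003]
wrist_force: [-0.2, 0.3, 0.6]
grip_width: 0.0011
gripper_force: 0.0
```

The fingers were slower than I assumed and closed on nothing. I'll reopen and check where the dibber is.

```bash
python3 -m pendant '[[0,0,0,0,0,0.6,0],[0,0,0,0,0,0.6,0],[0,0,0,0,0,0.6,0],[0,0,0,0,-1,0.6,0],[0,0,0,0,-1,0.6,0],[0,0,0,0,-1,0.6,0],[0,0,0,0,-1,0.6,0],[0,0,0,0,-1,0.6,0]]'
python3 -m pendant '[[0,0,0,0,-0.4,0.6,0],[0,0,0,0,-0.4,0.6,0],[0,0,0,0,-0.4,0.6,0],[0,0,0,0,-0.4,0.6,0]]' | head -2
cat > dib.py <<'E'
from an import *
img,P=cloud("wrist","w3.png");S=cv2.cvtColor(img,cv2.COLOR_RGB2HSV)[...,1].astype(int)
x,y,z=P[...,0],P[...,1],P[...,2]
m=(x>.53)&(x<.65)&(y>-.1)&(y<.14)&(z>.027)&(z<.06)&(S>60);p=P[m]
print(p.min(0),p.max(0),fit(p))
for a in np.arange(-.05,.13,.01):
    t=p[abs(p[:,1]-a)<.003]
    if len(t)>5: print(round(a,3),((t[:,0].min()+t[:,0].max())/2).round(4),np.ptp(t[:,0]).round(4),t[:,2].max().round(4))
E
python3 dib.py
```

```text
clock: 7.82
tool_pos: [0.5916, -0.1078, 0.2171]
ee_rot: [0.759, 0.651, -0.001, -0.001]
wrist_force: [-0.0, -0.0, 0.0]
grip_width: 0.0499
gripper_force: 0.0
clock: 8.15
tool_pos: [0.5935, -0.1543, 0.2927]
[ 0.55177323 -0.04805142  0.02832722] [0.6208802  0.04663433 0.04430919] (array([5.914e+02, 3.000e-01]), array([90., 69.]), 81.3)
-0.05 0.6122 0.0112 0.037
-0.04 0.5866 0.0676 0.0442
-0.03 0.5863 0.0688 0.0437
-0.02 0.5777 0.048 0.0439
-0.01 0.5893 0.0246 0.0442
0.0 0.5911 0.0244 0.0434
0.01 0.5928 0.0239 0.0437
0.02 0.5939 0.0249 0.0442
0.03 0.5952 0.0251 0.0443
0.04 0.5969 0.0251 0.0439
```

```bash
python3 -m pendant '[[0,0,0,0,1,-0.1,80],[0,0,0,0,1,-0.1,80],[0,0,0,0,1,-0.1,80],[0,0,0,0,1,-0.2,80],[0,0,0,0,1,-0.5,80],[0,0,0,0,1,-0.7,80],[0,0,0,0,1,-0.7,80]]' | head -2
python3 -m pendant '[[0,0,0,0,0.4,-0.3,80],[0,0,0,0,0.4,-0.6,80],[0,0,0,0,0.4,-0.9,80],[0,0,0,0,0.4,-1,80],[0,0,0,0,0.4,-1,80],[0,0,0,0,0.4,-1,80]]'
```

```text
clock: 8.78
tool_pos: [0.5877, -0.0306, 0.1994]
clock: 9.28
tool_pos: [0.592, 0.0148, 0.0866]
ee_rot: [0.758, 0.653, -0.001, -0.001]
wrist_force: [-0.3, -0.6, 0.8]
grip_width: 0.0637
gripper_force: 0.0
```

```bash
python3 -m pendant '[[0,0,0,0.012,0,-0.25,80],[0,0,0,0.012,0,-0.4,80],[0,0,0,0.012,0,-0.48,80],[0,0,0,0.012,0,-0.48,80],[0,0,0,0.012,0,-0.48,255],[0,0,0,0.012,0,-0.48,255],[0,0,0,0.012,0,-0.48,255],[0,0,0,0.012,0,-0.48,255],[0,0,0,0.012,0,-0.48,255],[0,0,0,0.012,0,-0.48,255],[0,0,0,0.012,0,-0.48,255],[0,0,0,0.012,0,-0.48,255],[0,0,0,0.012,0,-0.48,255],[0,0,0,0.012,0,-0.48,255],[0,0,0,0.012,0,-0.48,255],[0,0,0,0.012,0,-0.48,255]]' 20
```

```text
clock: 10.62
tool_pos: [0.594, 0.014, 0.0296]
ee_rot: [0.758, 0.653, 0.0, 0.0]
wrist_force: [-1.1, 0.2, 5.9]
grip_width: 0.0251
gripper_force: 20.0
```

```bash
python3 -m pendant '[[0,0,0,0,0,0.15,255],[0,0,0,0,0,0.4,255],[0,0,0,-0.1,0,0.7,255],[0,0,0.05,-0.4,0,1,255],[0,0,0.116,-0.66,0,1,255],[0,0,0.116,-0.66,0,1,255],[0,0,0.116,-0.66,-0.2,1,255],[0,0,0.116,-0.66,-0.5,1,255],[0,0,0.116,-0.66,-0.8,1,255],[0,0,0.116,-0.66,-1,1,255],[0,0,0.116,-0.66,-1,1,255],[0,0,0.116,-0.66,-1,1,255]]'
python3 -m pendant '[[0,0,0,0,-0.3,0,255],[0,0,0,0,-0.6,0,255],[0,0,0,0,-0.9,0,255],[0,0,0,0,-1,0,255],[0,0,0,0,-1,0,255],[0,0,0,0,-1,0,255]]'
python3 -m pendant '[[0,0,0,0,-0.2,0,255],[0,0,0,0,-0.4,-0.1,255],[0,0,0,0,-0.487,-0.2,255],[0,0,0,0,-0.487,-0.4,255],[0,0,0,0,-0.487,-0.6,255],[0,0,0,0,-0.487,-0.7,255],[0,0,0,0,-0.487,-0.7,255],[0,0,0,0,-0.487,-0.7,255]]'
python3 - <<'E'
from h import *
s=status.sense();print(s["tool_pos"],R.from_quat(s["ee_rot"]).as_matrix()[:,1])
cloud("side","s2.png")
a=cv2.imread("pics/s2.png")[150:330,200:440];cv2.imwrite("pics/s2c.png",cv2.resize(a,None,fx=3,fy=3))
E
```

```text
clock: 11.62
tool_pos: [0.5143, -0.107, 0.1484]
ee_rot: [0.678, 0.735, -0.0, -0.001]
wrist_force: [-0.8, -0.2, -1.6]
grip_width: 0.0257
gripper_force: 20.0
clock: 12.12
tool_pos: [0.5144, -0.2248, 0.1485]
ee_rot: [0.677, 0.736, 0.0, -0.001]
wrist_force: [0.8, 0.3, -0.2]
grip_width: 0.0253
gripper_force: 20.0
clock: 12.78
tool_pos: [0.5142, -0.2822, 0.0642]
ee_rot: [0.677, 0.736, 0.0, -0.002]
wrist_force: [-0.3, 0.3, -1.3]
grip_width: 0.0258
gripper_force: 20.0
[ 0.5142032  -0.28215484  0.06415231] [ 0.99646457  0.083988   -0.00209227]
```

View pics/s2c.png

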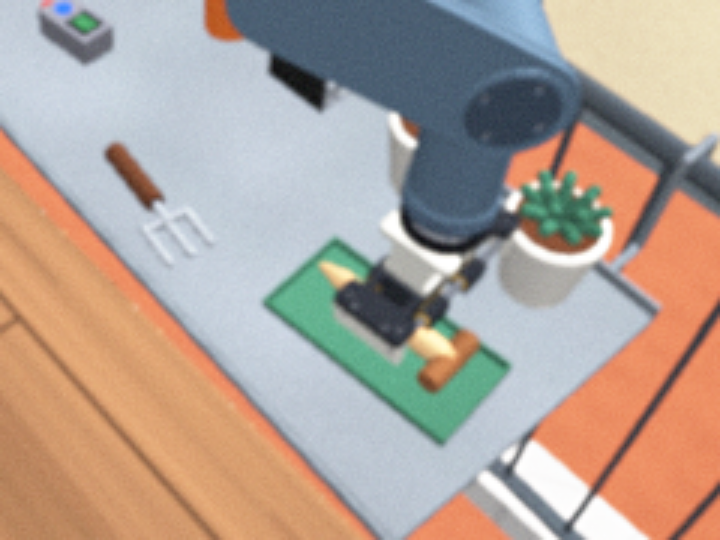

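The dibber hangs over the tray, lengthwise inside the rim (tip ~(335,270), bar ~(450,360) in the crop). I'll lower it and release.

```bash
python3 -m pendant '[[0,0,0,0,0,-0.12,255],[0,0,0,0,0,-0.22,255],[0,0,0,0,0,-0.285,255],[0,0,0,0,0,-0.285,255],[0,0,0,0,0,-0.285,255],[0,0,0,0,0,-0.285,130],[0,0,0,0,0,-0.285,130],[0,0,0,0,0,-0.285,130],[0,0,0,0,0,-0.285,130],[0,0,0,0,0,-0.2,130],[0,0,0,0,0,0,130],[0,0,0,0,0,0.3,100],[0,0,0,0,0,0.7,50],[0,0,0,0,0,1,0],[0,0,0,0,0,1,0]]'
python3 -m pendant '[[0,0,0,0.2,0.3,0.3,0],[0,0,0,0.2,0.6,0.6,0],[0,0,0,0.2,0.9,0.6,0],[0,0,0,0.2,1,0.6,0],[0,0,0,0.2,1,0.6,0],[0,0,0,0.2,1,0.6,0]]' | head -2
python3 -m pendant '[[0,0,0,0,0.3,0,0],[0,0,0,0,0.6,0,0],[0,0,0,0,0.9,0,0],[0,0,0,0,1,0,0],[0,0,0,0,1,0,0]]' | head -2
python3 -m pendant '[[0,0,0,0,0.3,0,0],[0,0,0,0,0.6,0,0],[0,0,0,0,0.9,0,0],[0,0,0,0,1,0,0],[0,0,0,0,1,0,0]]' | head -2
python3 - <<'E'
from h import *
s=status.sense();print(s["tool_pos"],R.from_quat(s["ee_rot"]).as_matrix()[:,1],s["clock"])
img,P=cloud("top","t2.png")
cv2.imwrite("pics/t2c.png",cv2.resize(cv2.imread("pics/t2.png")[110:260,130:400],None,fx=2.9,fy=2.9))
H,S,V=cv2.split(cv2.cvtColor(img,cv2.COLOR_RGB2HSV));x,y,z=P[...,0],P[...,1],P[...,2]
q=P[(x>.4)&(x<.64)&(y>-.42)&(y<-.1)&(z>.032)&(H<25)];print(q.min(0),q.max(0))
r=cv2.minAreaRect((q[:,:2]*1000).astype(np.float32));print(r)
E
```

```text
clock: 14.08
tool_pos: [0.5184, -0.2873, 0.1955]
ee_rot: [0.677, 0.736, 0.0, 0.008]
wrist_force: [0.8, -0.4, 0.4]
grip_width: 0.0678
gripper_force: 0.0
clock: 14.58
tool_pos: [0.5389, -0.1633, 0.2585]
clock: 15.0
tool_pos: [0.5384, -0.0428, 0.257]
clock: 15.42
tool_pos: [0.5389, 0.0763, 0.2569]
[0.5389257  0.07630675 0.25694877] [ 9.96373954e-01  8.50811148e-02 -3.83543276e-04] 15.4167
[ 0.48339212 -0.34342744  0.03214902] [ 0.63954989 -0.17648738  0.11708117]
((568.1446533203125, -268.4591979980469), (166.15457153320312, 152.12396240234375), 82.55708312988281)
```

View pics/t2c.png

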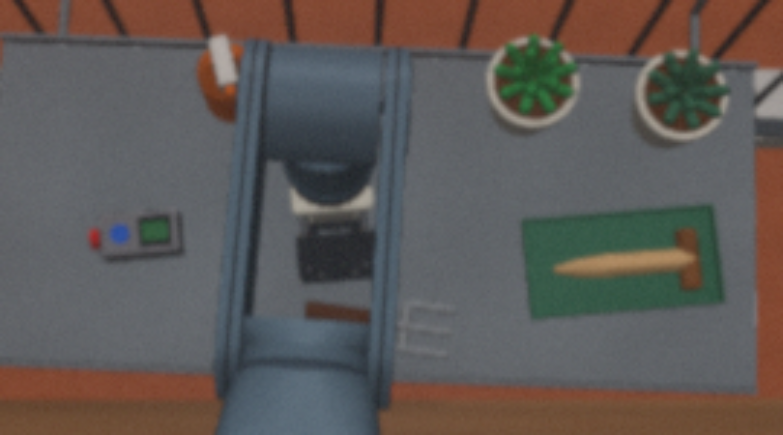

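The dibber lies in the tray with its point at (557,268) and bar at (690,258), all inside the rim; fork and pots are unmoved. Next, the timer.

```bash
python3 -m pendant '[[0,0,0,0.05,0.3,0,0],[0,0,0,0.05,0.6,0,0],[0,0,0,0.05,0.9,0,0],[0,0,0,0.05,1,0,0],[0,0,0,0.05,1,0,0]]' | head -2
python3 -m pendant '[[0,0,0,0,0.3,-0.2,0],[0,0,0,0,0.6,-0.5,0],[0,0,0,0,0.9,-0.8,0],[0,0,0,0,0.95,-1,0],[0,0,0,0,0.95,-1,0],[0,0,0,0,0.95,-1,0]]' 
python3 - <<'E'
from h import *
s=status.sense();print(s["tool_pos"],R.from_quat(s["ee_rot"]).as_matrix()[:,1],s["clock"])
E
```

```text
clock: 15.88
tool_pos: [0.5453, 0.1958, 0.2568]
clock: 16.38
tool_pos: [0.5439, 0.3071, 0.1345]
ee_rot: [0.677, 0.736, -0.003, -0.001]
wrist_force: [0.8, 0.4, 0.2]
grip_width: 0.0934
gripper_force: 0.0
[0.54393848 0.30708247 0.1345196 ] [ 0.99653434  0.08299082 -0.00564259] 16.3833
```

```bash
python3 -m pendant '[[0,0,0,0.01,0.03,-0.3,0],[0,0,0,0.01,0.03,-0.55,0],[0,0,0,0.01,0.03,-0.75,0],[0,0,0,0.01,0.03,-0.81,0],[0,0,0,0.01,0.03,-0.81,0],[0,0,0,0.01,0.03,-0.81,255],[0,0,0,0.01,0.03,-0.81,255],[0,0,0,0.01,0.03,-0.81,255],[0,0,0,0.01,0.03,-0.81,255],[0,0,0,0.01,0.03,-0.81,255],[0,0,0,0.01,0.03,-0.81,255],[0,0,0,0.01,0.03,-0.81,255],[0,0,0,0.01,0.03,-0.81,255],[0,0,0,0.01,0.03,-0.81,255],[0,0,0,0.01,0.03,-0.81,255],[0,0,0,0.01,0.03,-0.81,255]]' 20 
python3 - <<'E'
from h import *
s=status.sense();print(s["tool_pos"],R.from_quat(s["ee_rot"]).as_matrix()[:,1],s["qpos"])
E
```

```text
clock: 17.72
tool_pos: [0.5456, 0.3133, 0.0403]
ee_rot: [0.677, 0.736, -0.0, -0.0]
wrist_force: [-2.4, 0.2, 5.1]
grip_width: 0.0495
gripper_force: 20.0
[0.54561442 0.3133084  0.04027968] [ 9.96548723e-01  8.30090005e-02 -3.85426425e-04] [3.44093532e-01 5.67437565e-01 1.55118429e+00 2.71860649e-04
 1.02330776e+00 2.60847371e-01]
```

```bash
python3 -m pendant '[[0,0,0,0,0,0.1,255],[0,0,0,0,0,0.25,255],[0,0,0.06,0,0,0.35,255],[0,0,0.12,0,0,0.35,255],[0,0,0.18,0,0,0.35,255],[0,0,0.24,0,0,0.35,255],[0,0,0.3,0,0,0.35,255],[0,0,0.36,0,0,0.35,255],[0,0,0.42,0,0,0.35,255],[0,0,0.48,0,0,0.35,255],[0,0,0.54,0,0,0.35,255],[0,0,0.6,0,0,0.35,255],[0,0,0.66,0,0,0.35,255],[0,0,0.72,0,0,0.35,255],[0,0,0.745,0,0,0.35,255],[0,0,0.745,0,0,0.35,255],[0,0,0.745,0,0,0.35,255]]' | head -3
python3 -m pendant '[[0,0,0,0,-0.2,0,255],[0,0,0,0,-0.4,0,255],[0,0,0,0,-0.6,0,255],[0,0,0,0,-0.8,0,255],[0,0,0,0,-1,0,255],[0,0,0,0,-1,0,255]]' | head -2
python3 -m pendant '[[0,0,0,0,-0.2,0,255],[0,0,0,0,-0.4,0,255],[0,0,0,0.1,-0.6,0,255],[0,0,0,0.2,-0.8,0,255],[0,0,0,0.3,-1,0,255],[0,0,0,0.4,-1,0,255],[0,0,0,0.4,-1,0,255]]'
python3 - <<'E'
from h import *
s=status.sense();print(s["tool_pos"],R.from_quat(s["ee_rot"]).as_matrix()[:,1],s["qpos"])
E
```

```text
clock: 19.13
tool_pos: [0.5459, 0.313, 0.0821]
ee_rot: [-0.0, 1.0, -0.0, -0.0]
clock: 19.63
tool_pos: [0.546, 0.1893, 0.0821]
clock: 20.22
tool_pos: [0.5966, 0.0718, 0.0824]
ee_rot: [0.001, 1.0, -0.0, 0.001]
wrist_force: [0.3, -0.2, -1.9]
grip_width: 0.05
gripper_force: 20.0
[0.59656641 0.07179682 0.08243653] [ 1.91837413e-03  9.99998155e-01 -9.65110630e-05] [-6.57427570e-02  4.73741906e-01  1.59397122e+00  1.06042919e-04
  1.07091017e+00 -1.63467154e+00]
```

```bash
python3 -m pendant '[[0,0,0.002,0.06,-0.1,0,255],[0,0,0.002,0.13,-0.16,-0.1,255],[0,0,0.002,0.13,-0.16,-0.2,255],[0,0,0.002,0.13,-0.16,-0.3,255],[0,0,0.002,0.13,-0.16,-0.345,255],[0,0,0.002,0.13,-0.16,-0.345,255],[0,0,0.002,0.13,-0.16,-0.345,255]]'
cat > chk.py <<'E'
from an import *
import sys
s=status.sense();print(s["clock"],s["tool_pos"],R.from_quat(s["ee_rot"]).as_matrix()[:,1],s["wrist_force"])
for n in["side","top"]:
    img,P=cloud(n,sys.argv[1]+n+".png");x,y,z=P[...,0],P[...,1],P[...,2];H,S,V=cv2.split(cv2.cvtColor(img,cv2.COLOR_RGB2HSV))
    m=(x>.55)&(x<.70)&(y>-.03)&(y<.13)&(z>.045)&(z<.068)
    for nm,c in(("blue",(H>105)&(H<130)&(S>120)),("green",(H>40)&(H<90)&(S>80))):
        q=P[m&c]; print(n,nm,len(q),q.mean(0) if len(q) else 0)
    q=P[m&(x<.69)];print(fit(q) if len(q)>5 else 0)
E
python3 chk.py a
python3 -c "
import cv2;cv2.imwrite('pics/c1.png',cv2.resize(cv2.imread('pics/aside.png')[120:260,210:390],None,fx=4,fy=4))"
```

```text
clock: 20.8
tool_pos: [0.6083, 0.0548, 0.0399]
ee_rot: [-0.003, 1.0, 0.0, -0.001]
wrist_force: [-0.6, 0.1, -3.4]
grip_width: 0.0499
gripper_force: 20.0
20.8 [0.60831641 0.0547845  0.03985959] [-6.92516062e-03  9.99975957e-01  3.57931794e-04] [-0.58295762  0.10659933 -3.35220348]
side blue 22 [0.60045675 0.05407518 0.05905732]
side green 0 0
(array([601.4,  51.2]), array([65.6, 68.3]), 49.6)
top blue 0 0
top green 0 0
(array([590.2,  54.5]), array([49.6, 24.9]), 89.8)
```

View pics/c1.png

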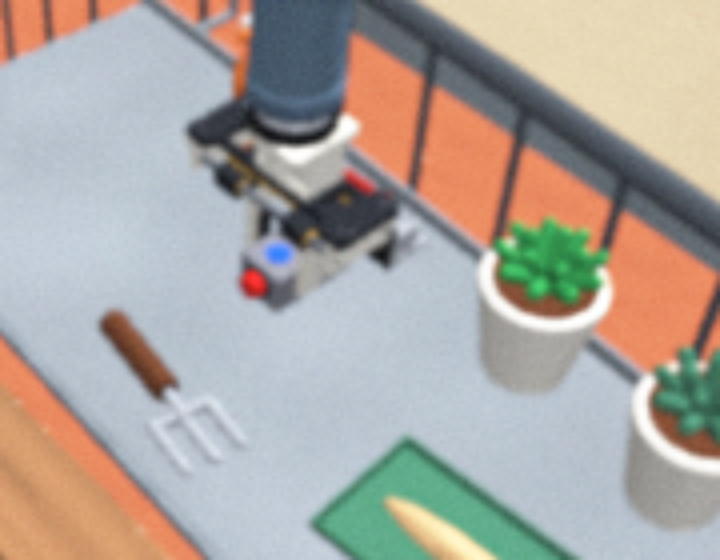

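```bash
python3 -m pendant '[[0,0,0,0.05,-0.012,0,255],[0,0,0,0.1,-0.012,0,255],[0,0,0,0.14,-0.012,0,255],[0,0,0,0.17,-0.012,0,255],[0,0,0,0.17,-0.012,0,255],[0,0,0,0.17,-0.012,0,255]]'
python3 -m pendant '[[0,0,0,0.01,0,0,255],[0,0,0,0.02,0,0,255],[0,0,0,0.03,0,0,255],[0,0,0,0.03,0,0,255]]'
```

```text
clock: 21.4
tool_pos: [0.6301, 0.0525, 0.0405]
ee_rot: [-0.003, 1.0, 0.0, -0.0]
wrist_force: [-0.2, -0.3, -3.0]
grip_width: 0.0498
gripper_force: 20.0
clock: 21.73
tool_pos: [0.6317, 0.0525, 0.0403]
ee_rot: [-0.003, 1.0, -0.0, -0.002]
wrist_force: [-4.9, -0.9, 0.1]
grip_width: 0.0498
gripper_force: 20.0
```

```bash
python3 -m pendant '[[0,0,0,0.008,0,0,255],[0,0,0,0.012,0,-0.004,255],[0,0,0,0.012,0,-0.004,255],[0,0,0,0.012,0,-0.004,255]]'
python3 -m pendant '[[0,0,0,0,0,0,70],[0,0,0,0,0,0,70],[0,0,0,0,0,0,70],[0,0,0,0,0,0,70],[0,0,0,0,0,0,70],[0,0,0,0,0,0,70],[0,0,0,0,0,0.3,70],[0,0,0,0,0,0.6,70],[0,0,0,0,0,0.9,70],[0,0,0,-0.2,0,1,70],[0,0,0,-0.5,0,1,150],[0,0,0,-0.8,0,1,200],[0,0,0,-1,0,1,255],[0,0,0,-1,0,1,255],[0,0,0,-1,0,1,255],[0,0,0,-1,0,1,255]]'
python3 chk.py b
python3 - <<'E'
import cv2,numpy as np
a=cv2.resize(cv2.imread('pics/bside.png')[120:260,220:390],None,fx=4,fy=4)
b=cv2.resize(cv2.imread('pics/btop.png')[110:260,200:330],None,fx=3.7,fy=3.7)
cv2.imwrite('pics/c2.png',a);cv2.imwrite('pics/c2t.png',b)
E
```

```text
clock: 22.07
tool_pos: [0.6317, 0.0526, 0.0395]
ee_rot: [-0.003, 1.0, 0.0, -0.003]
wrist_force: [-8.8, -0.8, 0.9]
grip_width: 0.0497
gripper_force: 20.0
clock: 23.4
tool_pos: [0.5162, 0.0524, 0.1608]
ee_rot: [-0.003, 1.0, -0.0, 0.001]
wrist_force: [0.9, 0.7, -0.6]
grip_width: 0.0322
gripper_force: 0.0
23.4 [0.51618025 0.05237268 0.16081139] [-6.03372438e-03  9.99981772e-01 -2.21613331e-04] [ 0.88250161  0.68246541 -0.60305857]
side blue 20 [0.62359762 0.05163411 0.0583943 ]
side green 42 [0.66401081 0.05208817 0.0582916 ]
(array([639. ,  45.9]), array([101.6,  73.8]), 0.5)
top blue 0 0
top green 0 0
(array([685.9,  51. ]), array([ 7.5, 43.2]), 1.2)
```

View pics/c2.png

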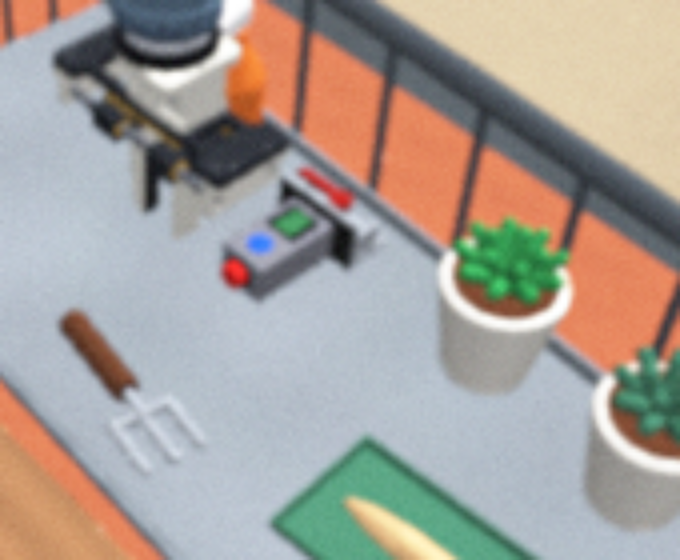

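The timer stands against the stop, with its button at (236,272) facing the robot. Next I bring the closed fingers down in front of the button.

```bash
python3 -m pendant '[[0,0,0,0.3,0,-0.2,255],[0,0,0,0.35,0,-0.5,255],[0,0,0,0.35,0,-0.8,255],[0,0,0,0.35,0,-1,255],[0,0,0,0.35,0,-1,255],[0,0,0,0.35,0,-1,255]]'
python3 -m pendant '[[0,0,0,0,0,-0.04,255],[0,0,0,0.1,0,-0.05,255],[0,0,0,0.1,0,-0.05,255],[0,0,0,0.1,0,-0.05,255]]'
```

```text
clock: 24.0
tool_pos: [0.5566, 0.0525, 0.0387]
ee_rot: [-0.003, 1.0, 0.0, -0.002]
wrist_force: [0.4, -0.1, 1.1]
grip_width: 0.0007
gripper_force: 0.0
clock: 24.33
tool_pos: [0.5707, 0.0523, 0.0359]
ee_rot: [-0.003, 1.0, -0.0, 0.002]
wrist_force: [-0.4, -0.1, -0.5]
grip_width: 0.0004
gripper_force: 0.0
```

```bash
python3 -m pendant '[[0,0,0,0.03,0,0,255],[0,0,0,0.06,0,0,255],[0,0,0,0.08,0,0,255],[0,0,0,0.095,0,0,255],[0,0,0,0.095,0,0,255]]' | sed -n '1,2p;4p'
python3 -m pendant '[[0,0,0,0.015,0,0,255],[0,0,0,0.03,0,0,255],[0,0,0,0.03,0,0,255]]'| sed -n '1,2p;4p'
```

```text
clock: 24.75
tool_pos: [0.5803, 0.0525, 0.0343]
wrist_force: [-1.0, -0.5, 1.7]
clock: 25.0
tool_pos: [0.5834, 0.0526, 0.034]
wrist_force: [-3.3, -0.3, 3.6]
```

```bash
python3 -m pendant '[[0,0,0,0.015,0,0,255],[0,0,0,0.03,0,0,255],[0,0,0,0.04,0,0,255],[0,0,0,0.04,0,0,255]]'| sed -n '1,2p;4p'
python3 -m pendant '[[0,0,0,0.01,0,0,255],[0,0,0,0.02,0,0,255],[0,0,0,0.02,0,0,255]]'| sed -n '1,2p;4p'
```

```text
clock: 25.33
tool_pos: [0.5863, 0.0526, 0.0338]
wrist_force: [-9.7, -0.2, 6.5]
clock: 25.58
tool_pos: [0.5864, 0.0527, 0.0334]
wrist_force: [-14.9, -0.4, 9.5]
```

```bash
python3 -m pendant '[[0,0,0,0,0,0,255],[0,0,0,0,0,0,255],[0,0,0,0,0,0,255],[0,0,0,0,0,0,255],[0,0,0,0,0,0,255],[0,0,0,0,0,0,255],[0,0,0,0,0,0,255],[0,0,0,0,0,0,255],[0,0,0,0,0,0,255],[0,0,0,0,0,0,255],[0,0,0,0,0,0,255],[0,0,0,0,0,0,255]]'| sed -n '1,2p;4p'
python3 -m pendant '[[0,0,0,-0.03,0,0,255],[0,0,0,-0.06,0,0,255],[0,0,0,-0.1,0,0,255],[0,0,0,-0.15,0,0,255],[0,0,0,-0.3,0,0,255],[0,0,0,-0.3,0,0.3,255],[0,0,0,-0.4,0,0.6,255],[0,0,0,-0.6,0,1,255],[0,0,0,-0.8,0,1,255],[0,0,0,-1,0,1,255],[0,0,0,-1,0,1,255]]'| sed -n '1,2p;4p'
python3 -m pendant '[[0,0,0,0,0.3,1,255],[0,0,0,-0.3,0.6,1,255],[0,0,0,-0.5,0.9,1,255],[0,0,0,-0.5,1,1,255],[0,0,0,-0.5,1,1,255]]'| sed -n '1,2p;4p'
python3 -m pendant '[[0,0,0,0,0.3,0,255],[0,0,0,0,0.6,0,255],[0,0,0,0,0.9,0,255],[0,0,0,0,1,0,255],[0,0,0,0,1,0,255]]'| sed -n '1,2p;4p'
python3 chk.py d
python3 - <<'E'
import cv2
cv2.imwrite('pics/c3.png',cv2.resize(cv2.imread('pics/dtop.png')[110:260,130:400],None,fx=2.9,fy=2.9))
E
```

```text
clock: 26.58
tool_pos: [0.5864, 0.0527, 0.0334]
wrist_force: [-14.5, -0.3, 8.5]
clock: 27.5
tool_pos: [0.4682, 0.053, 0.1556]
wrist_force: [-0.9, 0.3, 0.5]
clock: 27.92
tool_pos: [0.4113, 0.175, 0.277]
wrist_force: [0.3, -0.4, -0.2]
clock: 28.33
tool_pos: [0.4115, 0.2953, 0.274]
wrist_force: [-0.4, 0.1, 0.0]
28.3333 [0.41149005 0.29527005 0.27400897] [-0.00998472  0.99994938  0.00124456] [-0.4364936   0.14616099  0.03662483]
side blue 20 [0.62394399 0.05197289 0.05791969]
side green 41 [0.66380429 0.05167456 0.05844445]
(array([638.1,  51.7]), array([103.5,  79.5]), 0.1)
top blue 27 [0.62649168 0.05142085 0.05835476]
top green 48 [0.66703917 0.0517614  0.05825962]
(array([638.4,  52.7]), array([ 46.7, 102.1]), 89.9)
```

View pics/c3.png

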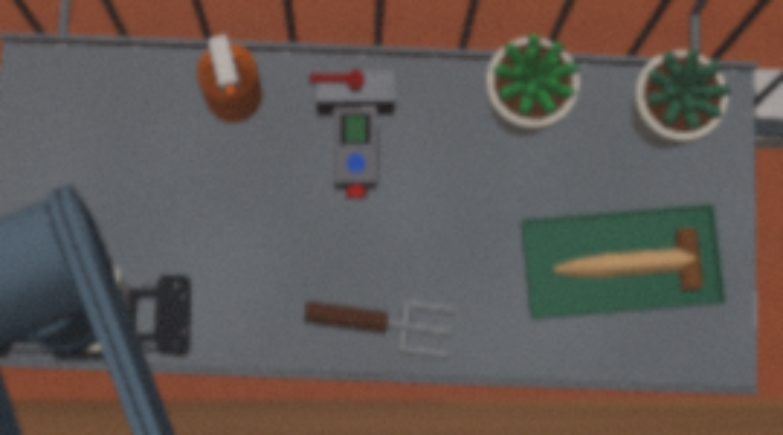

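The timer (356,150) stands square and centred on the stop with its button out, the dibber lies in the tray, and nothing else has moved. I'll hand the job in.

```bash
python3 -c "
from cell import ticket
print(ticket.close_job())"
```

```text
the job is handed in; nothing more can be done
None
```

The job is handed in at about 28 s: the dibber is in the tray, and the timer was set square against the middle of the stop before its button was held fully in for about 1.3 s and let out. The last picture shows nothing else disturbed.

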